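# Find and reset the tripped lathe starter by feel

### The job

One of the three lathe starters in the grey box on the bench has tripped. Press the blue reset buttons slowly and gently, one at a time: let go of a button that stays soft before it reaches its stop, and press the tripped one only until it snaps through and stays down, without bearing on its stop or pushing hard on anything. Then swing the red-tipped lever of that same starter fully over, away from the robot, leave the other two levers as they are, and do not disturb the things lying round the box.

Things in the scene. Friction and masses are not known exactly. Their poses are not given: they have to be found in the camera images.
- console: Open grey steel box fixed on the bench, 210 (x) x 340 (y) x 40 mm high; origin under its centre, x away from the robot, y to the left. Three like cream starters, 145 (x) x 70 (y) x 60 mm tall, stand in it in a row along y, 100 mm apart. Each is packed up by its own unknown amount: its parts may be 5 mm higher or lower than the points say. Exactly one, in any place, is tripped.
- button_left (a point): Nominal centre of the top of the left (+y) starter's blue button at rest (true height up to 5 mm off): 28 mm diameter, 19 mm proud of its black collar. It is pushed straight down, full travel 9 mm to a hard stop. Axes as the box.
- button_middle (a point): The same point of the middle starter's button. How a tripped starter's button feels: the force climbs to about 7 N at 2 mm of travel, then falls away to nothing at about 5 mm, where it snaps on by itself to its stop at 9 mm and stays down.
- button_right (a point): The same point of the right (-y) starter's button. How a soft starter's button feels: the force grows evenly and slowly, about 2 to 4 N at 5 mm and 3 to 5 N at 7 mm, and the button comes back up when let go.
- lever_left (a point): Nominal pivot of the left starter's lever (height up to 5 mm off), 85 mm behind its button. It turns about the box's y: black arm 9 mm thick, 14 mm wide, with a red cross bar 16 mm thick, 26 mm long centred 46 mm from the pivot. At first it leans 0.5 rad toward the robot.
- lever_middle (a point): The same point of the middle starter's lever. Fully over, a lever leans 0.5 rad away from the robot, against a stop. It stays where it is left and needs about 1 to 2 N at its bar.
- lever_right (a point): The same point of the right starter's lever.
- key_a (a joint): Travel of one of the three buttons, m: 0 at rest, 0.009 at its stop. The letters a, b, c tell nothing of a starter's place in the box.
- key_b (a joint): Travel of another of the buttons, m.
- key_c (a joint): Travel of another of the buttons, m.
- switch_a (a joint): Angle of the lever on the same starter as key_a, rad: 0 toward the robot, 1.0 fully over away from the robot.
- switch_b (a joint): Angle of the lever on the same starter as key_b, rad.
- switch_c (a joint): Angle of the lever on the same starter as key_c, rad.
- gouge: Turning gouge lying to the right of the box: wooden handle 32 mm thick, 320 mm long in all, along its x; origin under it near the ferrule. To be left alone.
- oiler: White plastic bottle 56 mm diameter, 120 mm tall, standing left of the box, origin at its foot. To be left alone.
- bowl: Turned wooden bowl 100 mm across, 50 mm high, behind the box, origin under it. To be left alone.

How it is judged:
On the way, in this order (a step that is already met when the one before it is completed fails the run):
1. one button has snapped through and stays down on its own, no lever thrown yet (value of joint any of key_a, key_b, key_c above 0.0075 m and contact force between the fingers and anything else below 0.1 N and value of joint each of switch_a, switch_b, switch_c below 0.3 rad), for 0.2 s.
2. the lever of that same starter is fully over (((value of joint key_a above 0.0075 m and value of joint switch_a above 0.85 rad) or (value of joint key_b above 0.0075 m and value of joint switch_b above 0.85 rad) or (value of joint key_c above 0.0075 m and value of joint switch_c above 0.85 rad))), for 0.2 s.
At the end, for the whole second after the job is handed in: One starter, the tripped one, has its button down (over 7.5 mm) and its lever over (above 0.85 of 1.0 rad); the other two have their buttons up (under 2 mm) and their levers where they were (below 0.2 rad) (((value of joint key_a above 0.0075 m and value of joint switch_a above 0.85 rad and value of joint each of key_b, key_c below 0.002 m and value of joint each of switch_b, switch_c below 0.2 rad) or (value of joint key_b above 0.0075 m and value of joint switch_b above 0.85 rad and value of joint each of key_a, key_c below 0.002 m and value of joint each of switch_a, switch_c below 0.2 rad) or (value of joint key_c above 0.0075 m and value of joint switch_c above 0.85 rad and value of joint each of key_a, key_b below 0.002 m and value of joint each of switch_a, switch_b below 0.2 rad))); the robot touches nothing.
It fails at once if a button is borne down against its stop (the fingers at a button, pushing over 5.5 N, with a button beyond 7.8 mm) (contact force between the fingers and anything else above 5.5 N and value of joint any of key_a, key_b, key_c above 0.0078 m and (horizontal distance between the grasp point and button_left below 0.025 m or horizontal distance between the grasp point and button_middle below 0.025 m or horizontal distance between the grasp point and button_right below 0.025 m)).
It fails at once if the fingers bear on anything with more than 22 N (contact force between the fingers and anything else above 22 N).
It fails at once if the lever of a starter is thrown (over 0.3 rad) whose button is not down ((value of joint switch_a above 0.3 rad and value of joint key_a below 0.0075 m) or (value of joint switch_b above 0.3 rad and value of joint key_b below 0.0075 m) or (value of joint switch_c above 0.3 rad and value of joint key_c below 0.0075 m)).
It fails at once if a bystander is pushed more than 15 mm (distance of any of gouge, oiler, bowl from where it was at the start of the episode above 0.015 m).
It also fails if it takes over 64 s, if anything falls off the work surface, if the arm or the gripper's body presses on something with over 40 N, if the wrist force passes 120 N, or if a joint passes its speed limit or range.

### The arm

A 7-joint arm with a two-finger parallel gripper is mounted at the origin on the work surface. World frame = base frame: x ahead of the robot, y to its left, z up, the work surface at z = 0. Lengths are in m, angles in rad, forces in N, time in s.
With the tool pointing down it reaches from about 0.4 to 0.875 m from the base axis. Payload 19.3 kg.
Tool frame: the origin (TCP) lies midway between the tips of the shut fingers; the grasp point (between the pads) lies 19 mm behind it; z points along the fingers, y is the line along which they close (so a half turn about z gives the same grasp; the last joint's range is limited). The gripper opens to 85 mm and grips with 20 to 120 N. Pads are 22 mm wide; open, the fingers measure 114 mm over their backs; the gripper's body (76 mm by 85 mm) begins 54 mm behind the grasp point. The pads swing forward as they close: fully open they stand 13 mm farther back than shut.
Start: joints at [-1.376, 0.521, -0.036, 1.599, 0.021, 1.021, -0.113], TCP at [0.164, 0.603, 0.231] pointing down, gripper open.
Joint ranges: [-2.91, 2.91], [-0.3, 2.13], [-1.5, 1.42], [0.17, 2.43], [-1.26, 4.41], [0.16, 1.93], [-2.52, 2.52]. Speed limits (rad/s): [1.89, 1.89, 2.39, 2.39, 3.01, 3.01, 3.01].

### API

Orientations are given as [roll, pitch, yaw] about the fixed x, y, z axes, in that order (R = Rz(yaw) Ry(pitch) Rx(roll)).
In Python, from workcell import bot, camrig gives the robot as it stands (bot), with the cameras (camrig).
- The arm moves only by the shell command python3 nudge.py [FORCE], which reads ROWS from standard input. ROWS is a JSON list of rows, 1 to 5 of them, each written [opening, [dx, dy, dz], [rx, ry, rz]]: the finger opening in m, then dx, dy, dz in units of 25 mm, then a rotation vector rx, ry, rz in units of 0.05 rad; each row is the pose to reach, as a shift and turn from the pose commanded when the command began, along the tool's axes at that moment; what a row does not reach only later rows make up. A row lasts 1/8 s, in which the tool goes at most 0.0625 m and 0.188 rad, less where a joint would pass 70% of its speed; a pose out of reach is approached as far as the arm can. The fingers move at their own pace and stop on an object; FORCE is the grip in N (left out, the last holds). Time passes only in rows, so rows that do not move let the fingers close. It prints the time, the measured TCP pose, the force, the opening and the grip force at its end. Input that does not fit is refused with a message, and nothing moves.
- bot.observe(): the state, without advancing time (a new reading comes with each control period).
- camrig.grab_frame(name): name is "scene" or "top" or "wrist"; returns the picture (384x512x3 uint8, blue, green, red); there is no depth.
- camrig.calibration(name): a dict with "vfov" (degrees; the focal length in pixels is half the picture's height over the tangent of half this angle, whatever the lens; pixels are square), "cx", "cy" (the principal point, pixels), "eye" and "attitude" of the camera in the world. Camera axes: x right, y down, z forward; pixel columns grow to the right and rows downward; lengths in m; the calibration is good to about 2 mm. A picture is of the moment at which its call begins: read the wrist's pose just before it. calibration takes no time and is no camera call; for the wrist camera it gives the pose at the moment of the call.
- bot.job_done(): hands the job in; it is judged then, once.
The state is a dict: "clock": time; "qpos": joint angles; "qd": joint speeds; "joint_efforts": joint torques, N m; "position": TCP position; "tool_rot": TCP orientation; "force": force on the tool from outside, world axes, zero at the start; "moment": the same for the moment, N m; "grip_width": finger opening in m; "finger_force": force on a finger pad.
Only numpy, scipy, OpenCV 4.12 (cv2) and the standard library are available. Lean on these libraries where they do the work, as an engineer would, in place of code of your own. Each camera call takes 0.05 s, during which the arm holds its last target. There are 200 camera calls.

## Working session

There is one attempt and no reset: what is moved stays moved. The work goes in short steps, Python scripts to look and compute and a shell command to move; the robot and the scene stay as the last step left them, time stands still between calls to the robot, and variables do not carry over. Pictures are saved under pics/ and viewed, at most 10 in all, crops included, and the job is handed in when it is done.

```bash
ls; mkdir -p pics; python3 - <<'E'
from workcell import bot, camrig
import cv2
for n in ["scene","top"]:
    im=camrig.grab_frame(n); cv2.imwrite(f"pics/{n}0.png",im)
    print(n,camrig.calibration(n))
print(bot.observe())
E
```

```text
nudge.py
pics
workcell.py
scene {'vfov': 46.28186575124748, 'cx': 246.89018533423962, 'cy': 192.8052432570768, 'eye': array([1.1826372 , 0.54545118, 1.03846047]), 'attitude': array([-2.4782666 , -0.02035964,  2.33637103])}
top {'vfov': 50.19604278632337, 'cx': 250.36520970421336, 'cy': 192.75768187123896, 'eye': array([0.44193743, 0.02232676, 1.20025693]), 'attitude': array([-2.98402185e+00,  2.14842829e-03, -1.59417254e+00])}
{'clock': 0.1, 'qpos': array([-1.37616638,  0.52195312, -0.03633703,  1.5999364 ,  0.02122429,
        1.02109596, -0.11281965]), 'qd': array([ 0.00203831, -0.00247714,  0.00133582, -0.00184363, -0.00037703,
       -0.00061512,  0.00020575]), 'joint_efforts': array([ 2.53458318e-03, -9.28482985e+01,  1.98333599e+00, -3.70529115e+01,
        1.81421632e-02,  5.34516977e-03,  8.33572767e-05]), 'position': array([0.1635469 , 0.60291751, 0.23078921]), 'tool_rot': array([-3.14058921e+00,  8.58131470e-05,  2.87675288e+00]), 'force': array([0.26222288, 0.60474837, 0.18287515]), 'moment': array([ 0.00681428,  0.04420682, -0.00635982]), 'finger_force': 0.0, 'grip_width': 0.0855922863035361}
```

View pics/scene0.png

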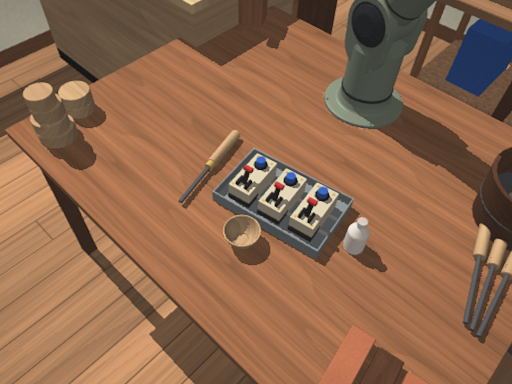

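View pics/top0.png

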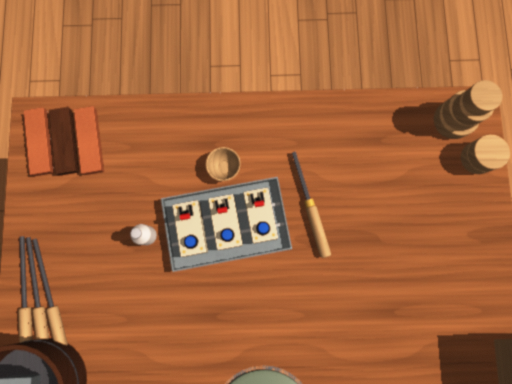

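The scene view shows the box at about (285,200), with blue buttons at (261,162), (291,179) and (323,194). The bowl is at (242,232), the bottle at (357,236) and the gouge at (210,165). The top view has buttons at about (190,241), (227,235) and (263,228), and red bars at (185,212), (222,206) and (258,199).

```bash
cat > h.py <<'E'
import numpy as np, cv2
from scipy.spatial.transform import Rotation as Rt
from workcell import bot, camrig
def ray(cal,uv):
    f=192/np.tan(np.radians(cal['vfov'])/2)
    uv=np.atleast_2d(uv)
    d=np.c_[(uv[:,0]-cal['cx'])/f,(uv[:,1]-cal['cy'])/f,np.ones(len(uv))]
    d=d@Rt.from_euler('xyz',cal['attitude']).as_matrix().T
    return np.array(cal['eye']),d/np.linalg.norm(d,axis=1)[:,None]
def proj(cal,p):
    f=192/np.tan(np.radians(cal['vfov'])/2)
    q=(np.atleast_2d(p)-cal['eye'])@Rt.from_euler('xyz',cal['attitude']).as_matrix()
    return np.c_[q[:,0]/q[:,2]*f+cal['cx'],q[:,1]/q[:,2]*f+cal['cy']]
def tri(rays):
    A=0;b=0
    for o,d in rays:
        M=np.eye(3)-np.outer(d,d);A=A+M;b=b+M@o
    p=np.linalg.solve(A,b)
    return p,[np.linalg.norm((np.eye(3)-np.outer(d,d))@(p-o)) for o,d in rays]
def blobs(im,col,roi=None,amin=15):
    hsv=cv2.cvtColor(im,cv2.COLOR_BGR2HSV)
    if col=='blue': m=cv2.inRange(hsv,(105,150,50),(130,255,255))
    else: m=cv2.inRange(hsv,(0,200,90),(4,255,255))|cv2.inRange(hsv,(174,200,90),(180,255,255))
    if roi: k=np.zeros_like(m);k[roi[1]:roi[3],roi[0]:roi[2]]=255;m&=k
    n,_,s,c=cv2.connectedComponentsWithStats(m)
    return [(c[i].round(2).tolist(),s[i].tolist()) for i in range(1,n) if s[i,4]>=amin]
E
python3 - <<'E'
from h import *
roi={'scene':(210,140,360,260),'top':(155,170,295,275)}
B={}
for n in roi:
    im=cv2.imread(f"pics/{n}0.png")
    for c in ['blue','red']:
        b=blobs(im,c,roi[n]); print(n,c,b)
        B[n,c]=sorted([x[0] for x in b],key=lambda t:t[0])
ct,cs=camrig.calibration('top'),camrig.calibration('scene')
for c in ['blue','red']:
    for t in B['top',c]:
        for s in B['scene',c]:
            p,e=tri([(ray(ct,t)[0],ray(ct,t)[1][0]),(ray(cs,s)[0],ray(cs,s)[1][0])])
            if e[0]<.01: print(c,t,s,p.round(4),np.round(e,4))
E
```

```text
scene blue [([260.48, 161.82], [256, 157, 10, 11, 79]), ([290.35, 177.64], [285, 173, 11, 10, 85]), ([322.22, 192.59], [317, 187, 11, 12, 94])]
scene red []
top blue [([262.77, 227.77], [258, 223, 11, 11, 96]), ([226.83, 234.5], [222, 230, 11, 10, 94]), ([190.06, 241.24], [185, 236, 11, 11, 103])]
top red [([258.41, 202.86], [254, 201, 9, 5, 37]), ([221.61, 209.17], [217, 207, 10, 6, 41]), ([184.42, 215.67], [180, 213, 10, 6, 43])]
blue [190.06, 241.24] [322.22, 192.59] [0.4897 0.1873 0.0869] [0.001 0.001]
blue [226.83, 234.5] [290.35, 177.64] [0.5057 0.0883 0.0801] [0.0012 0.0012]
blue [262.77, 227.77] [260.48, 161.82] [ 0.5217 -0.0102  0.0812] [0.001 0.001]
```

```bash
cat >> h.py <<'E'
def go(target,yaw):
    "shift and turn in tool axes from measured pose to target, tool down"
    s=bot.observe();R=Rt.from_euler('xyz',s['tool_rot'])
    d=R.inv().apply(np.array(target)-s['position'])
    r=(R.inv()*Rt.from_euler('xyz',[np.pi,0,yaw])).as_rotvec()
    print('go',d.round(4),r.round(4),'pos',s['position'].round(4),'rpy',s['tool_rot'].round(3))
E
python3 - <<'E'
from h import *
c=camrig.calibration('wrist');s=bot.observe()
R=Rt.from_euler('xyz',s['tool_rot']);C=Rt.from_euler('xyz',c['attitude'])
print(c, 'cam in tool',R.inv().apply(c['eye']-s['position']),'axes\n',(R.inv()*C).as_matrix().round(3))
go([.50,.09,.25],np.pi+.161)
E
```

```text
{'vfov': 58.17566985895797, 'cx': 253.91533767854335, 'cy': 192.9532663953583, 'eye': array([0.08890847, 0.62304624, 0.37382924]), 'attitude': array([2.83582155e+00, 2.57588875e-03, 1.30621773e+00])} cam in tool [ 0.07729263 -0.00025357 -0.14304647] axes
 [[ 0.    -0.954 -0.301]
 [ 1.     0.001 -0.001]
 [ 0.002 -0.301  0.954]]
go [-0.459  -0.407  -0.0188] [-1.000e-03 -1.000e-04 -4.258e-01] pos [0.1635 0.6029 0.2308] rpy [-3.141  0.     2.877]
```

Units first: shifts go in units of 25 mm and turns go in units of 0.05 rad. So -0.23 m is -9.2, -0.204 m is -8.16, -0.25 rad is -5.

```bash
echo '[[0, [-2, -1.6, -0.4], [0, 0, -1]], [0, [-3.68, -3.24, -0.76], [0, 0, -2]], [0, [-5.52, -4.88, -0.76], [0, 0, -3]], [0, [-7.36, -6.52, -0.76], [0, 0, -4]], [0, [-9.2, -8.16, -0.76], [0, 0, -5]]]' | python3 nudge.py
echo '[[0, [-1.84, -1.64, 0], [0, 0, 0]], [0, [-3.68, -3.28, 0], [0, 0, 0]], [0, [-5.52, -4.88, 0], [0, 0, 0]], [0, [-7.2, -6.4, 0], [0, 0, 0]], [0, [-8, -7.2, 0], [0, 0, 0]]]' | python3 nudge.py
python3 - <<'E'
from h import *
go([.50,.09,.25],np.pi+.161)
E
```

```text
clock: 0.72
position: [0.3329, 0.3442, 0.2503]
tool_rot: [-3.142, 0.0, 3.128]
force: [1.7, 0.4, 0.3]
grip_width: -0.0001
finger_force: 0.0
clock: 1.35
position: [0.5311, 0.1604, 0.25]
tool_rot: [-3.141, -0.0, 3.124]
force: [-0.0, 0.5, -0.0]
grip_width: -0.0004
finger_force: 0.0
go [ 0.0299 -0.071   0.    ] [-0.0009 -0.0002 -0.1787] pos [0.5311 0.1604 0.25  ] rpy [-3.141 -0.     3.124]
```

In the tool's units: 0.03 m is 1.2, -0.02 m is -0.8, -0.09 rad is -1.8.

```bash
echo '[[0, [0.6, -0.4, 0], [0, 0, -1.8]], [0, [1.2, -0.8, 0], [0, 0, -3.58]], [0, [1.2, -0.8, 0], [0, 0, -3.58]], [0, [1.2, -0.8, 0], [0, 0, -3.58]]]' | python3 nudge.py
cat >look.py <<'E'
import sys;from h import *
c=camrig.calibration('wrist');im=camrig.grab_frame('wrist');cv2.imwrite(f'pics/{sys.argv[1]}.png',im)
import pickle;pickle.dump(c,open(f'pics/{sys.argv[1]}.pkl','wb'))
for k in ['blue','red']: print(k,blobs(im,k,amin=80))
E
python3 look.py w1
echo '[[0, [0, -2, 0], [0, 0, 0]], [0, [0, -4, 0], [0, 0, 0]], [0, [0, -4, 0], [0, 0, 0]], [0, [0, -4, 0], [0, 0, 0]]]' | python3 nudge.py
python3 look.py w2
```

```text
clock: 1.85
position: [0.4996, 0.1439, 0.2503]
tool_rot: [3.141, 0.0, -2.979]
force: [0.2, 0.1, -0.5]
grip_width: -0.0002
finger_force: 0.0
blue [([84.08, 167.49], [66, 152, 38, 32, 957]), ([192.51, 167.32], [176, 152, 33, 32, 843]), ([301.68, 169.29], [286, 153, 34, 34, 887])]
red [([79.81, 244.15], [62, 236, 35, 18, 483]), ([190.28, 245.36], [177, 237, 28, 18, 447]), ([303.09, 249.14], [288, 240, 31, 19, 481])]
clock: 2.4
position: [0.5157, 0.0456, 0.2502]
tool_rot: [3.141, -0.0, -2.978]
force: [0.1, 0.6, 0.7]
grip_width: 0.0
finger_force: 0.0
blue [([191.94, 167.56], [175, 151, 34, 34, 850]), ([300.38, 167.51], [284, 151, 34, 34, 857]), ([411.68, 169.47], [393, 153, 39, 34, 1019])]
red [([189.63, 244.09], [176, 235, 29, 19, 454]), ([301.55, 245.5], [287, 237, 30, 18, 478]), ([416.02, 249.43], [399, 241, 35, 18, 552])]
```

View pics/w1.png

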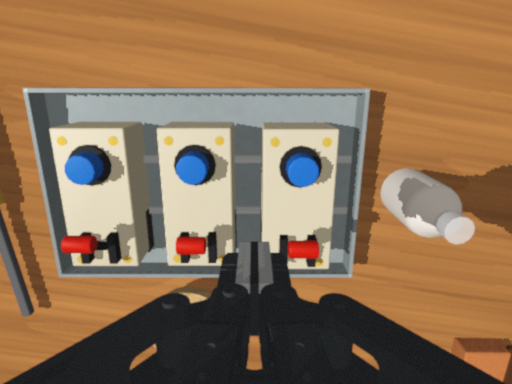

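The wrist view shows the buttons at (88,166), (193,167) and (302,169). The red bars are at (80,244), (190,245) and (303,249), with image down being away from the robot, and the bottle lies to the right.

```bash
python3 - <<'E'
from h import *
a=cv2.imread('pics/w1.png')[140:280,50:330]
cv2.imwrite('pics/c1.png',cv2.resize(a,None,fx=2.85,fy=2.85,interpolation=cv2.INTER_NEAREST))
b=cv2.cvtColor(a,cv2.COLOR_BGR2HSV)
print(b[27,20:60].tolist())
E
```

```text
[[106, 186, 218], [106, 186, 218], [106, 185, 218], [106, 182, 218], [106, 186, 218], [106, 187, 217], [106, 189, 216], [106, 188, 216], [106, 191, 215], [106, 186, 215], [106, 190, 215], [106, 194, 214], [106, 191, 214], [106, 192, 214], [106, 190, 213], [106, 192, 213], [106, 190, 212], [106, 190, 212], [106, 193, 211], [106, 192, 211], [106, 194, 210], [106, 194, 205], [107, 201, 184], [108, 204, 144], [109, 194, 108], [109, 196, 100], [108, 206, 98], [108, 195, 98], [108, 207, 96], [109, 202, 96], [108, 207, 96], [107, 213, 97], [108, 230, 92], [109, 199, 68], [114, 99, 36], [0, 0, 26], [105, 19, 27], [110, 32, 24], [132, 44, 29], [135, 21, 24]]
```

View pics/c1.png

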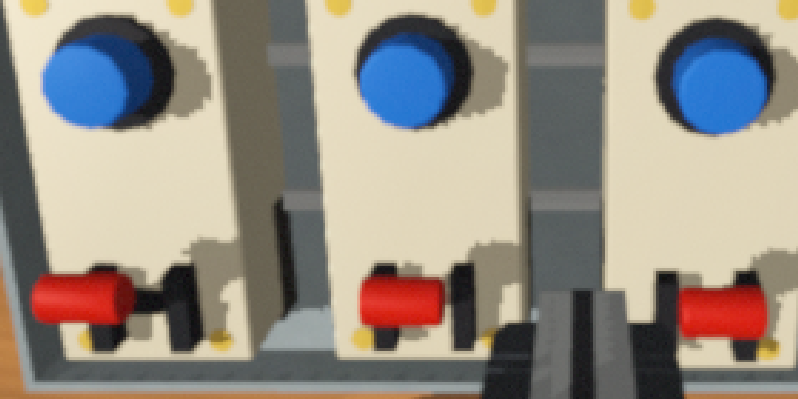

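The enlarged crop separates the bright top faces of the buttons from their dark sides. It also shows the red cross bars between the black cheeks. I'll triangulate the top faces next.

```bash
cat > tri.py <<'E'
import sys,pickle;from h import *
def tops(n):
    im=cv2.imread(f'pics/{n}.png');h=cv2.cvtColor(im,cv2.COLOR_BGR2HSV)
    m=cv2.inRange(h,(103,140,165),(112,255,255))
    k,_,s,c=cv2.connectedComponentsWithStats(m)
    return sorted([c[i] for i in range(1,k) if s[i,4]>150],key=lambda t:t[0]), sorted([b[0] for b in blobs(im,'red',amin=80)],key=lambda t:t[0])
a,b=sys.argv[1:3]
ca,cb=[pickle.load(open(f'pics/{n}.pkl','rb')) for n in (a,b)]
print([c['eye'].round(4).tolist() for c in (ca,cb)])
for A,B,nm in zip(tops(a),tops(b),['button','bar']):
    for i,(p,q) in enumerate(zip(A,B)):
        x,e=tri([(ca['eye'],ray(ca,p)[1][0]),(cb['eye'],ray(cb,q)[1][0])])
        print(nm,i,np.round(p,1),np.round(q,1),x.round(4),np.round(e[0],4))
E
python3 tri.py w1 w2
```

```text
[[0.4232, 0.1312, 0.3934], [0.4395, 0.0328, 0.3932]]
button 0 [ 79.1 169.6] [190.  169.5] [ 0.5209 -0.0122  0.0915] 0.0001
button 1 [190.7 169.3] [300.6 169.3] [0.5051 0.0862 0.0884] 0.0001
button 2 [302.  171.1] [413.2 170.9] [0.4895 0.1855 0.092 ] 0.0002
bar 0 [ 79.8 244.2] [189.6 244.1] [ 0.5853 -0.0024  0.1091] 0.0001
bar 1 [190.3 245.4] [301.6 245.5] [0.5683 0.097  0.1128] 0.0
bar 2 [303.1 249.1] [416.  249.4] [0.5533 0.1963 0.1176] 0.0
```

```bash
python3 - <<'E'
from h import *
go([.505,.0865,.105],np.pi+.158)
E
```

```text
go [0.0038 0.0416 0.1452] [ 0.0003 -0.0002  0.007 ] pos [0.5156 0.046  0.2502] rpy [ 3.141 -0.    -2.977]
```

In the tool's units: 0.145 m is 5.8, 0.13 m is 5.2, 0.007 rad is 0.14.

```bash
echo '[[0, [0.16, 1.68, 1.6], [0, 0, 0.14]], [0, [0.16, 1.68, 3.6], [0, 0, 0.14]], [0, [0.16, 1.68, 5.2], [0, 0, 0.14]], [0, [0.16, 1.68, 5.8], [0, 0, 0.14]], [0, [0.16, 1.68, 5.8], [0, 0, 0.14]]]' | python3 nudge.py
echo '[[0, [0, 0, 0.16], [0, 0, 0]], [0, [0, 0, 0.32], [0, 0, 0]], [0, [0, 0, 0.4], [0, 0, 0]], [0, [0, 0, 0.44], [0, 0, 0]], [0, [0, 0, 0.48], [0, 0, 0]]]' | python3 nudge.py
```

```text
clock: 3.08
position: [0.5047, 0.0862, 0.1052]
tool_rot: [-3.142, -0.001, -2.984]
force: [-0.7, -0.2, -0.2]
grip_width: -0.0003
finger_force: 0.0
clock: 3.7
position: [0.5048, 0.0857, 0.0934]
tool_rot: [-3.142, 0.0, -2.984]
force: [0.5, -0.3, 0.1]
grip_width: 0.0002
finger_force: 0.0
```

```bash
for i in 1 2 3; do echo '[[0, [0, 0, 0.04], [0, 0, 0]], [0, [0, 0, 0.04], [0, 0, 0]]]' | python3 nudge.py | grep -E "posi|force: \["; done
```

```text
position: [0.5047, 0.0857, 0.0922]
force: [0.3, 0.2, 0.7]
position: [0.5048, 0.0857, 0.0913]
force: [0.5, -0.9, 2.2]
position: [0.5048, 0.0857, 0.0903]
force: [-0.1, 0.1, 1.6]
```

```bash
for i in 1 2; do echo '[[0, [0, 0, 0.02], [0, 0, 0]], [0, [0, 0, 0.04], [0, 0, 0]], [0, [0, 0, 0.04], [0, 0, 0]]]' | python3 nudge.py | grep -E "posi|force: \["; done
```

```text
position: [0.5047, 0.0857, 0.0893]
force: [-0.2, 0.8, 1.9]
position: [0.5048, 0.0857, 0.0883]
force: [1.0, -0.2, 1.9]
```

About 2 N at roughly 4 mm of travel and no peak, so the middle button is soft. I'll let go and go to the left one.

In the tool's units: -0.02 m is -0.8, -0.005 m is -0.2.

```bash
echo '[[0, [0, 0, -0.2], [0, 0, 0]], [0, [0, 0, -0.8], [0, 0, 0]], [0, [0, 0, -0.8], [0, 0, 0]]]' | python3 nudge.py|grep -E "posi|force: \["
python3 - <<'E'
from h import *
go([.4895,.1855,.101],np.pi+.158)
E
```

```text
position: [0.5053, 0.0859, 0.1097]
force: [0.1, 0.5, 0.2]
go [0.     0.1009 0.0087] [ 0.0002  0.0019 -0.0009] pos [0.5053 0.0859 0.1097] rpy [ 3.141e+00  2.000e-03 -2.984e+00]
```

In the tool's units: 0.1 m is 4, 0.08 m is 3.2.

```bash
echo '[[0, [0, 1.6, 0], [0, 0, 0]], [0, [0, 3.2, 0], [0, 0, 0]], [0, [0, 4, 0], [0, 0, 0]], [0, [0, 4, 0.24], [0, 0, 0]], [0, [0, 4, 0.4], [0, 0, 0]]]' | python3 nudge.py|grep -E "posi|force: \["
for i in 1 2; do echo '[[0, [0, 0, 0.04], [0, 0, 0]], [0, [0, 0, 0.08], [0, 0, 0]], [0, [0, 0, 0.08], [0, 0, 0]]]' | python3 nudge.py|grep -E "posi|force: \["; done
```

```text
position: [0.489, 0.1836, 0.0979]
force: [0.0, 1.4, 0.8]
position: [0.4892, 0.1841, 0.0964]
force: [0.4, -1.7, 2.0]
position: [0.4891, 0.1845, 0.0943]
force: [1.3, -1.5, 2.8]
```

```bash
for i in 1 2; do echo '[[0, [0, 0, 0.02], [0, 0, 0]], [0, [0, 0, 0.04], [0, 0, 0]], [0, [0, 0, 0.04], [0, 0, 0]]]' | python3 nudge.py|grep -E "posi|force: \["; done
```

```text
position: [0.4891, 0.1845, 0.0933]
force: [1.9, -0.8, 2.2]
position: [0.4891, 0.1845, 0.0923]
force: [2.0, -0.9, 2.2]
```

Again about 2–3 N with no peak, so the left button is soft. Next is the right one.

In the tool's units: -0.022 m is -0.88, -0.005 m is -0.2.

```bash
echo '[[0, [0, 0, -0.2], [0, 0, 0]], [0, [0, 0, -0.88], [0, 0, 0]], [0, [0, 0, -0.88], [0, 0, 0]], [0, [0, 0, -0.88], [0, 0, 0]]]' | python3 nudge.py|grep -E "posi|force: \["
python3 - <<'E'
from h import *
go([.5209,-.0122,.106],np.pi+.158)
E
```

```text
position: [0.4888, 0.1846, 0.114]
force: [-0.0, -0.6, -0.6]
go [-0.0009 -0.1994  0.008 ] [ 0.     -0.0004 -0.0007] pos [0.4888 0.1846 0.114 ] rpy [ 3.142 -0.    -2.984]
```

```bash
echo '[[0, [0, -2, 0], [0, 0, 0]], [0, [0, -4, 0], [0, 0, 0]], [0, [0, -6, 0], [0, 0, 0]], [0, [0, -7.4, 0], [0, 0, 0]], [0, [0, -7.96, 0], [0, 0, 0]]]' | python3 nudge.py|grep -E "posi|force: \["
echo '[[0, [0, 0, 0.12], [0, 0, 0]], [0, [0, 0, 0.24], [0, 0, 0]], [0, [0, 0, 0.4], [0, 0, 0]], [0, [0, 0, 0.48], [0, 0, 0]], [0, [0, 0, 0.48], [0, 0, 0]]]' | python3 nudge.py|grep -E "posi|force: \["
```

```text
position: [0.52, -0.0141, 0.1138]
force: [-0.9, 0.1, 0.2]
position: [0.5201, -0.0117, 0.1021]
force: [0.6, -0.4, -1.4]
```

```bash
for i in 1 2 3; do echo '[[0, [0, 0, 0.02], [0, 0, 0]], [0, [0, 0, 0.04], [0, 0, 0]], [0, [0, 0, 0.04], [0, 0, 0]]]' | python3 nudge.py|grep -E "posi|force: \["; done
```

```text
position: [0.5202, -0.0121, 0.1013]
force: [0.1, 0.2, 0.1]
position: [0.5202, -0.0121, 0.1002]
force: [0.2, 0.4, -0.1]
position: [0.5202, -0.012, 0.0993]
force: [0.4, -0.0, -0.6]
```

```bash
for i in 1 2 3 4; do echo '[[0, [0, 0, 0.02], [0, 0, 0]], [0, [0, 0, 0.04], [0, 0, 0]], [0, [0, 0, 0.04], [0, 0, 0]]]' | python3 nudge.py|grep -E "posi|force: \["; done
```

```text
position: [0.5202, -0.0121, 0.0983]
force: [0.9, -0.0, 0.3]
position: [0.5202, -0.0121, 0.0973]
force: [-0.8, 0.3, 0.7]
position: [0.5202, -0.012, 0.0963]
force: [-0.0, 0.6, -0.5]
position: [0.5202, -0.012, 0.0953]
force: [-0.2, 0.8, 0.0]
```

```bash
for i in 1 2 3; do echo '[[0, [0, 0, 0.02], [0, 0, 0]], [0, [0, 0, 0.04], [0, 0, 0]], [0, [0, 0, 0.04], [0, 0, 0]]]' | python3 nudge.py|grep -E "posi|force: \["; done
```

```text
position: [0.5202, -0.012, 0.0943]
force: [-0.1, 0.6, 0.7]
position: [0.5202, -0.012, 0.0932]
force: [0.3, 0.1, -0.4]
position: [0.5203, -0.012, 0.0924]
force: [-1.7, 1.0, 3.7]
```

Force rises sharply here, so this is the tripped one. I'll keep going gently.

```bash
for i in 1 2; do echo '[[0, [0, 0, 0.02], [0, 0, 0]], [0, [0, 0, 0.04], [0, 0, 0]], [0, [0, 0, 0.04], [0, 0, 0]]]' | python3 nudge.py|grep -E "posi|force: \["; done
```

```text
position: [0.5203, -0.012, 0.0914]
force: [-1.9, 0.3, 7.9]
position: [0.5203, -0.012, 0.0904]
force: [-0.7, 0.3, 7.1]
```

```bash
for i in 1; do echo '[[0, [0, 0, 0.02], [0, 0, 0]], [0, [0, 0, 0.04], [0, 0, 0]], [0, [0, 0, 0.04], [0, 0, 0]]]' | python3 nudge.py|grep -E "posi|force: \["; done
```

```text
position: [0.5203, -0.012, 0.0894]
force: [-0.6, -0.2, 4.4]
```

In the tool's units: 0.001 m is 0.04, 0.0005 m is 0.02.

```bash
echo '[[0, [0, 0, 0.02], [0, 0, 0]], [0, [0, 0, 0.04], [0, 0, 0]], [0, [0, 0, 0.04], [0, 0, 0]]]' | python3 nudge.py|grep -E "posi|force: \["
```

```text
position: [0.5203, -0.012, 0.0882]
force: [1.0, 1.0, 1.6]
```

In the tool's units: 0.0005 m is 0.02.

```bash
echo '[[0, [0, 0, 0.02], [0, 0, 0]], [0, [0, 0, 0.02], [0, 0, 0]], [0, [0, 0, 0.02], [0, 0, 0]]]' | python3 nudge.py|grep -E "posi|force: \["
```

```text
position: [0.52, -0.0121, 0.0877]
force: [-0.5, 0.4, -0.4]
```

```bash
echo '[[0, [0, 0, 0.028], [0, 0, 0]], [0, [0, 0, 0.028], [0, 0, 0]], [0, [0, 0, 0.028], [0, 0, 0]]]' | python3 nudge.py|grep -E "posi|force: \["
echo '[[0, [0, 0, -0.4], [0, 0, 0]], [0, [0, 0, -2], [0, 0, 0]], [0, [0, 0, -4], [0, 0, 0]], [0, [0.4, 2, -6], [0, 0, 0]], [0, [0.4, 2, -6.4], [0, 0, 0]]]' | python3 nudge.py|grep -E "posi|force: \["
echo '[[0, [0, 0, 0], [0, 0, 0]], [0, [0, 0, 0], [0, 0, 0]]]' | python3 nudge.py|grep -E "posi|force: \["
python3 look.py w3
echo '[[0, [0, 2, 0], [0, 0, 0]], [0, [0, 4, 0], [0, 0, 0]], [0, [0, 4, 0], [0, 0, 0]], [0, [0, 4, 0], [0, 0, 0]]]' | python3 nudge.py
python3 look.py w4; python3 tri.py w3 w4
```

```text
position: [0.5202, -0.0121, 0.0871]
force: [-0.4, -0.3, -0.1]
position: [0.5025, 0.0382, 0.2501]
force: [-0.1, 0.3, -0.9]
position: [0.5023, 0.0349, 0.2463]
force: [0.8, -0.3, -0.3]
blue [([201.93, 183.91], [187, 169, 31, 31, 774]), ([309.35, 183.95], [293, 168, 34, 33, 855]), ([420.77, 185.46], [401, 169, 40, 34, 1018])]
red [([199.77, 261.7], [186, 253, 29, 18, 449]), ([311.67, 262.33], [297, 254, 30, 18, 465]), ([425.69, 265.8], [408, 257, 36, 19, 569])]
clock: 16.88
position: [0.4868, 0.1336, 0.2463]
tool_rot: [-3.141, -0.001, -2.985]
force: [0.8, -0.7, -0.4]
grip_width: 0.0
finger_force: 0.0
blue [([95.55, 183.54], [79, 169, 34, 31, 804]), ([201.66, 183.81], [185, 168, 33, 33, 843]), ([310.75, 185.44], [294, 169, 35, 34, 892])]
red [([89.9, 261.61], [72, 253, 34, 18, 475]), ([200.12, 262.31], [187, 254, 28, 18, 447]), ([313.1, 265.71], [298, 257, 31, 19, 490])]
[[0.426, 0.0228, 0.3894], [0.4106, 0.1215, 0.3894]]
button 0 [200.9 184.8] [ 93.  184.6] [ 0.5209 -0.0123  0.0829] 0.0
button 1 [309.7 186. ] [200.  186.2] [0.5053 0.0862 0.0877] 0.0002
button 2 [422.3 182.2] [311.2 187.6] [0.4873 0.1849 0.0918] 0.0025
bar 0 [199.8 261.7] [ 89.9 261.6] [ 0.5853 -0.0023  0.1092] 0.0001
bar 1 [311.7 262.3] [200.1 262.3] [0.5679 0.0971 0.1133] 0.0001
bar 2 [425.7 265.8] [313.1 265.7] [0.5537 0.1967 0.1164] 0.0
```

The right button now stands 8.6 mm lower (0.0829 against 0.0915) and the other two are back at rest. Next I'll throw the right lever.

```bash
python3 - <<'E'
from h import *
go([.5505,-.0075,.097],np.pi+.158)
E
```

```text
go [-0.0411 -0.1488  0.1495] [-0.0007 -0.0011 -0.0024] pos [0.487  0.1333 0.2465] rpy [-3.141e+00 -1.000e-03 -2.986e+00]
```

```bash
echo '[[0, [-0.4, -2, 0], [0, 0, 0]], [0, [-1, -4, 0.8], [0, 0, 0]], [0, [-1.64, -5.6, 2], [0, 0, 0]], [0, [-1.64, -5.96, 3.2], [0, 0, 0]], [0, [-1.64, -5.96, 3.6], [0, 0, 0]]]' | python3 nudge.py|grep -E "posi|force: \["
echo '[[0, [0, 0, 0.8], [0, 0, 0]], [0, [0, 0, 1.6], [0, 0, 0]], [0, [0, 0, 2.2], [0, 0, 0]], [0, [0, 0, 2.36], [0, 0, 0]], [0, [0, 0, 2.36], [0, 0, 0]]]' | python3 nudge.py|grep -E "posi|force: \["
echo '[[0, [-0.08, 0, 0], [0, 0, 0]], [0, [-0.2, 0, 0], [0, 0, 0]], [0, [-0.32, 0, 0], [0, 0, 0]], [0, [-0.4, 0, 0], [0, 0, 0]], [0, [-0.4, 0, 0], [0, 0, 0]]]' | python3 nudge.py|grep -E "posi|force: \["
```

```text
position: [0.5498, -0.0083, 0.1554]
force: [0.3, 1.1, -0.2]
position: [0.5509, -0.0061, 0.0985]
force: [0.3, 0.6, -0.1]
position: [0.5607, -0.0046, 0.0981]
force: [-0.1, -0.5, 0.2]
```

```bash
for i in 1 2 ; do echo '[[0, [-0.12, 0, 0], [0, 0, 0]], [0, [-0.24, 0, 0], [0, 0, 0]], [0, [-0.36, 0, 0], [0, 0, 0]], [0, [-0.48, 0, 0], [0, 0, 0]], [0, [-0.56, 0, 0], [0, 0, 0]]]' | python3 nudge.py|grep -E "posi|force: \["; done
```

```text
position: [0.5746, -0.0024, 0.0981]
force: [-1.6, -0.5, 2.2]
position: [0.5884, -0.0002, 0.0981]
force: [-2.0, -0.4, 1.3]
```

```bash
echo '[[0, [-0.12, 0, 0], [0, 0, 0]], [0, [-0.24, 0, 0], [0, 0, 0]], [0, [-0.36, 0, 0], [0, 0, 0]], [0, [-0.48, 0, 0], [0, 0, 0]], [0, [-0.48, 0, 0], [0, 0, 0]]]' | python3 nudge.py|grep -E "posi|force: \["; echo '[[0, [-0.04, 0, 0], [0, 0, 0]], [0, [-0.08, 0, 0], [0, 0, 0]], [0, [-0.12, 0, 0], [0, 0, 0]]]' | python3 nudge.py|grep -E "posi|force: \["
```

```text
position: [0.6002, 0.0017, 0.098]
force: [-0.1, -0.1, 0.8]
position: [0.603, 0.0021, 0.0981]
force: [-2.4, -0.1, -0.7]
```

```bash
for i in 1 2 3; do echo '[[0, [-0.02, 0, 0], [0, 0, 0]], [0, [-0.04, 0, 0], [0, 0, 0]], [0, [-0.04, 0, 0], [0, 0, 0]]]' | python3 nudge.py|grep -E "posi|force: \["; done
```

```text
position: [0.6041, 0.0023, 0.0981]
force: [-1.4, -0.8, -0.5]
position: [0.6051, 0.0024, 0.0981]
force: [-2.4, 0.4, 0.7]
position: [0.6061, 0.0026, 0.0981]
force: [-1.0, -1.0, -0.6]
```

```bash
for i in 1 2 3; do echo '[[0, [-0.02, 0, 0], [0, 0, 0]], [0, [-0.04, 0, 0], [0, 0, 0]], [0, [-0.04, 0, 0], [0, 0, 0]]]' | python3 nudge.py|grep -E "posi|force: \["; done
```

```text
position: [0.6064, 0.0026, 0.098]
force: [-5.3, -1.3, 1.8]
position: [0.6066, 0.0026, 0.0979]
force: [-10.6, -1.8, 4.6]
position: [0.6068, 0.0027, 0.0977]
force: [-16.2, -1.8, 8.0]
```

That's the stop, so I'll back off.

```bash
echo '[[0, [0.12, 0, 0], [0, 0, 0]], [0, [0.4, 0, 0], [0, 0, 0]], [0, [1, 0, 0], [0, 0, 0]], [0, [1.2, 0, -0.8], [0, 0, 0]], [0, [1.2, 0, -2.4], [0, 0, 0]]]' | python3 nudge.py|grep -E "posi|force: \["
echo '[[0, [1.2, 2, -2.4], [0, 0, 0]], [0, [2.4, 4, -4], [0, 0, 0]], [0, [2.4, 4, -4], [0, 0, 0]], [0, [2.4, 4, -4], [0, 0, 0]]]' | python3 nudge.py|grep -E "posi|force: \["
python3 look.py w5
```

```text
position: [0.5788, -0.0017, 0.1592]
force: [-0.2, -0.4, 0.2]
position: [0.5047, 0.0893, 0.2609]
force: [0.5, 0.1, -0.7]
blue [([147.97, 167.54], [133, 153, 31, 30, 745]), ([251.61, 168.11], [237, 152, 31, 32, 783]), ([358.17, 169.42], [341, 154, 35, 32, 877])]
red [([251.63, 238.1], [238, 235, 28, 7, 146]), ([361.19, 246.65], [345, 238, 32, 18, 476]), ([148.66, 283.26], [134, 276, 29, 16, 404])]
```

View pics/w5.png

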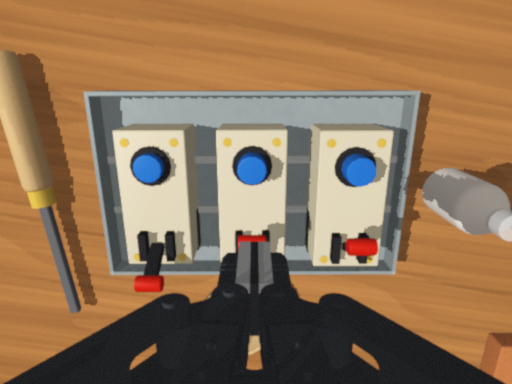

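The right lever's bar is now at (149,283), fully over. The other two bars, at (252,238) and (361,247), have not moved, and the right button at (148,168) is down. The bystanders are undisturbed and the arm is clear, so I'm handing in.

```bash
python3 -c "
from workcell import bot, camrig
print(bot.job_done())"
```

```text
the job is handed in; nothing more can be done
None
```

The right starter was the tripped one: its button has snapped down and its lever is fully over, the other two starters and the things round the box are as they were, and the job is handed in (no verdict was returned).

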